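Hang a second ring gauge on an occupied gauge hook

ROBOT

A 6-joint arm with a two-finger parallel gripper is mounted at the origin on a cart in front of the work surface, level with it; the furniture and walls round the work are solid. World frame = base frame: x ahead of the robot, y to its left, z up, the work surface at z = 0. Lengths are in m, angles in rad, forces in N, time in s.
With the tool pointing down it reaches from about 0.25 to 0.725 m from the base axis. Payload 4 kg.
Tool frame: the origin (TCP) lies on the front face of the gripper's body, between the roots of the fingers; the fingertips stand 73 mm ahead of it and the grasp point (between the pads) lies 54 mm ahead of it; z points along the fingers, y is the line along which they close (so a half turn about z gives the same grasp; the last joint's range is limited). The gripper opens to 85 mm and grips with 20 to 120 N. Pads are 22 mm wide; open, the fingers measure 114 mm over their backs; the gripper's body (76 mm by 85 mm) begins 54 mm behind the grasp point. The pads swing forward as they close: fully open they stand 13 mm farther back than shut.
Start: joints at [1.313, 0.241, 0.005, 1.335, 0, 1.571], TCP at [0.127, 0.483, 0.304] pointing down, gripper open.
Joint ranges: [-2.72, 2.72], [-1.05, 1.87], [-1.09, 1.28], [-1.99, 2.15], [-1.42, 1.44], [-3.14, 3.14]. Speed limits (rad/s): [2.79, 2.79, 3.14, 3.14, 3.14, 3.14].

INTERFACE

Orientations are given as a unit quaternion [x, y, z, w].
In Python, from workcell import bot gives the robot as it stands. The module is installed in compiled form; this text tells all that it offers.
- The arm moves only by the tool step_arm, never from a script. Its argument "rows" is a list of rows, each a list of 2 entries, a list of its own where there are three numbers: the shift along the tool's x, y, z in mm, then the turn about the tool's z in degrees. A call has 1 to 12 rows; each row is the pose to reach, as a shift and turn from the pose commanded when the call began, along the tool's axes at that moment; what a row does not reach only later rows make up. A row lasts 1/8 s, in which the tool goes at most 62.5 mm and 10.7 degrees, less where a joint would pass 70% of its speed; a pose out of reach is approached as far as the arm can. A call with a gripper value outside its range is refused whole. "claw" is the gripper's target within -1 to 1 (shut at 1, half-way at 0, fully open at -1), set as the call begins (left out, the last holds). The fingers move at their own pace and stop on an object; the grip force is fixed at half the most. Time passes only in rows, so rows that repeat a pose let the fingers close. It gives the time, the measured TCP pose, the force, the opening and the grip force at its end, in the units of the state.
- bot.get_obs(): the state, without advancing time (a new reading comes with each control period).
- bot.camera(name): name is "side" or "top"; returns (picture, depth): 384x512x3 uint8, red, green, blue; 384x512 float32, m along the optical axis (not along the pixel's ray), 0 where there is no reading.
- bot.camera_params(name): a dict with "fx", "fy", "cx", "cy" (pixels), "pose" (4x4, takes a point from camera to world coordinates). Camera axes: x right, y up, looking along -z (the intrinsics and any distortion apply to the point x, -y, -z); pixel columns grow to the right and rows downward; lengths in m; the calibration is good to about 2 mm. A picture is of the moment at which its call begins. camera_params takes no time and is no camera call.
- bot.job_done(): hands the job in; it is judged then, once.
Trained networks look in the newest picture that a camera, given by its name, has taken for a name from the list of things; names that differ only in an ending like _2 or _b are one class to them, and where a whole thing is asked for, a point or a joint stands for the part that bears it (a point fixed in the world has none). Each returns a list of dicts, best first, with "score" (0 to 1); they miss things now and then, are a little off and sometimes report something else, mostly with a low value. They report only what shows in the picture. A call takes as long as a camera call. They do not tell look-alikes from the thing itself.
- bot.trace(target, camera): "pixels" (384x512 bool, what is visible of it) and "uv" ([column, row] in pixels, amid what is visible of it).
The state is a dict: "clock": time; "joint_pos": joint angles; "joint_vel": joint speeds; "tau": joint torques, N m; "eef_pos": TCP position; "tool_rot": TCP orientation; "ft_force": force on the tool from outside, world axes, zero at the start; "ft_torque": the same for the moment, N m; "grip_width": finger opening in m; "grasp_force": force on a finger pad.
Only numpy, scipy, OpenCV 4.12 (cv2) and the standard library are available. Lean on these libraries where they do the work, as an engineer would, in place of code of your own. Each camera call takes 0.05 s, during which the arm holds its last target. There are 200 camera calls.

TASK

Take the ring gauge out of the slotted rest and hang it on the gauge hook, in front of the smaller ring that already hangs there and must not come off. Slide it along the peg and press both rings together, gently but with a definite push (about 6 N, kept up for half a second), against the sprung stop at the back; then let go so that the two rings hang side by side, touching. Never ram or strain the hook, and leave the weight, the flat test block and the nut where they are.

Things in the scene. Friction and masses are not known exactly. Their poses are not given: they have to be found in the camera images.
- hook: gauge hook fixed to the bench (place and yaw differ): grey base plate 150 x 90 x 12 mm, round steel post (22 mm thick, top 148 mm high) at x = +60 mm, level steel peg of 10 mm diameter from the post along the hook's own -x, towards the robot; peg axis 130 mm up. Origin: centre of the plate's underside, on the bench; z up
- peg (a point): point on the peg's axis above the hook's origin; x runs along the peg to the post, z up. A sprung stop disc (32 mm dia., on a collar) sits on the peg, its front somewhere from x = -12 to 0 mm: where is not reported, it must be felt. It gives about 1 mm per newton, up to 14 mm, and springs back
- ring_c (a point): centre (mid bore, mid thickness) of the ring gauge to be hung: plain steel ring, 52 mm outside diameter, 16 mm thick, bore at least 26 mm, about 0.21 kg (varies). z is the bore's axis, level at the start: the ring stands upright in the slotted rest. Hanging on the peg, its centre is about 8 mm below the peg's axis
- small_c (a point): centre of the smaller steel ring that already hangs on the peg: 40 mm outside diameter, 14 mm thick, bore 20 mm, about 0.1 kg; its z axis is the axis of the bore, along the peg. It hangs 2 to 22 mm in front of the sprung disc, free to slide along the peg
- rest: black slotted rest fixed to the bench (place and yaw differ), 56 x 44 mm; origin at the centre of its underside, z up. The ring stands on its floor, 20 mm up, the bore's axis along the rest's x; cheeks 30 mm wide in y and 16 mm above the floor hold it front and back. The ring's sides (+y and -y) are free to be gripped across the 52 mm
- weight: bystander: brass knob weight, 44 mm diameter, 36 mm high, origin under its centre; to be left alone
- block: bystander: flat round steel test block, 50 mm diameter, 12 mm high, origin under its centre; to be left alone
- nut: bystander: dark hexagon nut, 24 x 27 x 12 mm, origin under its centre; to be left alone
- tip (a point): outermost point of the peg's upturned tip, x = -83 mm in the frame of peg and 7 mm above the peg's axis; axes as peg. The peg is straight up to x = -72 mm and turns up there; seen along the peg, the tip reaches from 5 mm below to 12 mm above the peg's axis and is 10 mm wide
Not all that is in view belongs to the job. What is shaped like the part that bears ring_c but turquoise is not meant.

How it is judged:
On the way, in this order (a step that is already met when the one before it is completed fails the run):
1. the ring gauge is threaded over the upturned tip: its centre at least 8 mm past the bend and within 15 mm of the peg's axis (x of ring_c in the frame of peg between -0.064 and 0 m and y of ring_c in the frame of peg between -0.012 and 0.012 m and z of ring_c in the frame of peg between -0.015 and 0.012 m), for 0.05 s.
2. the two rings are pressed together with more than 2.5 N for 0.25 s (contact force between ring and small_ring above 2.5 N), for 0.25 s.
At the end, for the whole second after the job is handed in: Both rings hang at rest on the peg, the ring gauge in front (nearer the tip), its bore along the peg within 0.25 rad, side by side with at most 3 mm between their faces, the ring gauge's centre 3 to 13 mm below the peg's axis and 8 to 56 mm in front of the peg point (x of ring_c in the frame of peg between -0.056 and -0.008 m and y of ring_c in the frame of peg between -0.01 and 0.01 m and z of ring_c in the frame of peg between -0.013 and -0.003 m and y of small_c in the frame of peg between -0.008 and 0.008 m and z of small_c in the frame of peg between -0.01 and -0.001 m and z of ring_c in the frame of small_c between -0.018 and -0.012 m and angle between the z axis of ring_c and the x axis of peg, either way round below 0.25 rad and linear speed of each of ring, small_ring below 0.02 m/s); the robot touches nothing.
It fails at once if the smaller ring comes off the peg or is drawn out towards the tip (z of small_c in the frame of peg below -0.02 m or x of small_c in the frame of peg below -0.055 m).
It fails at once if the rings are pressed together with more than 16 N (contact force between ring and small_ring above 16 N).
It fails at once if the ring gauge strains the hook with more than 22 N (contact force between ring and hook above 22 N).
It fails at once if the robot presses on the hook with more than 15 N (contact force between any of the fingers, the arm and hook above 15 N).
It fails at once if the weight, the flat test block or the nut is moved more than 20 mm (distance of any of weight, block, nut from where it was at the start of the episode above 0.02 m).
It also fails if it takes over 51 s, if anything falls off the work surface, if the arm or the gripper's body presses on something with over 40 N, if the wrist force passes 120 N, or if a joint passes its speed limit or range.

## Working session

There is one attempt and no reset: what is moved stays moved. The work goes in short steps, Python scripts to look and compute and a tool call to move; the robot and the scene stay as the last step left them, time stands still between calls to the robot, and variables do not carry over. Pictures are saved under pics/ and viewed, at most 10 in all, crops included, and the job is handed in when it is done.

Besides the shell and the picture viewer there is one more tool, called after "Emit:" as name([rows], argument=value, ...), one row to a line, values as JSON. step_arm: Moves the arm, as the interface text tells. Its arguments: {"type":"object","properties":{"rows":{"type":"array"},"claw":{"type":"number"}},"required":["rows"]}

```bash
mkdir -p pics; cat > h.py <<'E'
import numpy as np,cv2
from workcell import bot
def world(cam,depth,mask):
    p=bot.camera_params(cam);v,u=np.nonzero(mask&(depth>0));d=depth[v,u]
    x=(u-p['cx'])/p['fx']*d;y=(v-p['cy'])/p['fy']*d
    P=np.c_[x,-y,-d,np.ones(len(d))]@np.array(p['pose']).T
    return P[:,:3],np.c_[u,v]
E
python3 - <<'E'
from h import *
o=bot.get_obs();print({k:np.round(v,3) for k,v in o.items()})
for c in('side','top'):
    im,d=bot.camera(c);cv2.imwrite(f'pics/{c}0.png',im[:,:,::-1]);np.savez(f'{c}0.npz',im=im,d=d)
    print(c,{k:np.round(v,3) for k,v in bot.camera_params(c).items()})
    for t in('hook','ring_c','small_c','rest'):
        for r in bot.trace(t,c):
            P,_=world(c,d,r['pixels'])
            print(c,t,round(r['score'],2),np.round(r['uv']),r['pixels'].sum(),np.round(np.median(P,0),3),np.round(np.percentile(P,[2,98],axis=0),3).tolist() if len(P) else '')
E
```

```text
{'clock': np.float64(0.0), 'joint_pos': array([1.313, 0.241, 0.004, 1.335, 0.   , 1.571]), 'joint_vel': array([ 0.002,  0.001, -0.001,  0.002,  0.   , -0.   ]), 'tau': array([ 0.0000e+00, -3.7232e+01,  2.5241e+01,  1.7000e-02,  0.0000e+00,
       -0.0000e+00]), 'eef_pos': array([0.127, 0.483, 0.303]), 'tool_rot': array([ 0.129,  0.992, -0.001, -0.   ]), 'ft_force': array([ 0.151, -0.303, -0.48 ]), 'ft_torque': array([ 0.017,  0.003, -0.051]), 'grasp_force': np.float64(0.0), 'grip_width': np.float64(0.085)}
side {'fx': np.float64(376.014), 'fy': np.float64(376.014), 'cx': np.float64(252.767), 'cy': np.float64(189.458), 'pose': array([[ 0.988,  0.102, -0.12 ,  0.409],
       [-0.157,  0.64 , -0.752, -0.651],
       [ 0.   ,  0.761,  0.648,  0.632],
       [ 0.   ,  0.   ,  0.   ,  1.   ]])}
side hook 0.81 [270. 163.] 1744 [0.585 0.158 0.013] [[0.504, 0.095, 0.001], [0.648, 0.214, 0.144]]
side ring_c 0.9 [251. 270.] 349 [ 0.479 -0.217  0.06 ] [[0.468, -0.233, 0.029], [0.492, -0.186, 0.073]]
side ring_c 0.77 [300. 315.] 565 [ 0.56  -0.288  0.016] [[0.537, -0.311, 0.001], [0.584, -0.262, 
[... 813 characters left out ...]
26 [256. 186.] 172 [ 0.582 -0.011  0.017] [[0.567, -0.029, 0.012], [0.602, 0.006, 0.037]]
top ring_c 0.81 [351. 199.] 296 [ 0.563 -0.28   0.014] [[0.538, -0.305, -0.003], [0.586, -0.256, 0.02]]
top ring_c 0.69 [328. 225.] 170 [ 0.478 -0.201  0.065] [[0.47, -0.227, 0.029], [0.489, -0.179, 0.073]]
top ring_c 0.5 [300. 251.] 277 [ 0.408 -0.133  0.015] [[0.383, -0.157, -0.002], [0.432, -0.108, 0.02]]
top small_c 0.66 [190. 181.] 97 [0.55  0.149 0.14 ] [[0.541, 0.135, 0.116], [0.56, 0.167, 0.147]]
top rest 0.62 [328. 236.] 246 [ 0.467 -0.207  0.021] [[0.452, -0.231, 0.002], [0.511, -0.184, 0.039]]
top rest 0.39 [327. 226.] 219 [ 0.48  -0.204  0.059] [[0.47, -0.239, -0.001], [0.504, -0.18, 0.073]]
```

```bash
python3 - <<'E'
import cv2,numpy as np
a=cv2.imread('pics/side0.png');b=cv2.imread('pics/top0.png')
A=cv2.resize(a[80:350,150:400],None,fx=1.6,fy=1.6,interpolation=3);B=cv2.resize(b[120:300,140:400],None,fx=1.5,fy=1.5)
H=max(A.shape[0],B.shape[0]);f=lambda x:np.pad(x,((0,H-x.shape[0]),(0,0),(0,0)))
print(np.hstack([f(A),f(B)]).shape);cv2.imwrite('pics/c0.png',np.hstack([f(A),f(B)]))
E
```

```text
(432, 790, 3)
```

View pics/c0.png

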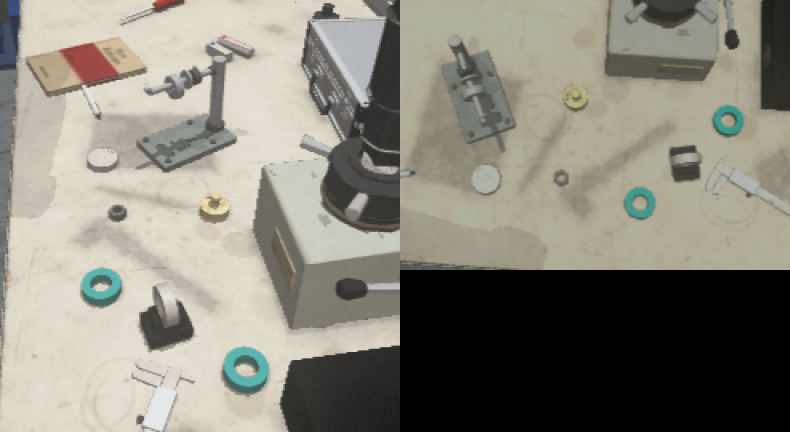

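The view shows the steel ring upright in the black rest (side crop ~(165,305)) and the hook at ~(185,110) with the small ring and the disc. The turquoise rings are decoys. Next I measure precisely.

```bash
cat > m.py <<'E'
from h import *
def fit(P,name,zlo,zhi):
    Q=P[(P[:,2]>zlo)&(P[:,2]<zhi)]
    if len(Q)<4: print(name,'few',len(Q));return
    c,s,a=cv2.minAreaRect((Q[:,:2]*1000).astype(np.float32))
    e=np.linalg.eigh(np.cov(Q[:,:2].T));v=e[1][:,1]
    print(name,len(Q),'rect',np.round(c,1),np.round(s,1),round(a,1),'pca dir deg',round(np.degrees(np.arctan(v[1]/v[0])),1),'mean',np.round(Q.mean(0)*1000,1),'z',np.round(np.percentile(Q[:,2],[2,50,98])*1000,1))
E
python3 - <<'E'
from m import *
for c in('side','top'):
    z=np.load(c+'0.npz');P,uv=world(c,z['d'],np.ones((384,512),bool))
    box=lambda x0,x1,y0,y1:P[(P[:,0]>x0)&(P[:,0]<x1)&(P[:,1]>y0)&(P[:,1]<y1)]
    R=box(.42,.53,-.26,-.16);H=box(.44,.68,.05,.25)
    fit(R,c+' ringtop',.045,.09);fit(R,c+' ringcap',.064,.09);fit(R,c+' cheeks',.025,.041);fit(R,c+' rest',.012,.041)
    fit(H,c+' plate',.007,.017);fit(H,c+' peg+',.112,.16);fit(H,c+' posttop',.14,.16)
    # peg points: list
    Q=H[H[:,2]>.105];Q=Q[Q[:,0].argsort()];print(np.round(Q[::max(1,len(Q)//40)]*1000).astype(int).tolist())
E
```

```text
side ringtop 251 rect [ 480.5 -208.9] [16.8 49.5] 11.0 pca dir deg -74.6 mean [ 480.7 -216.4   63.3] z [46.2 65.3 72.6]
side ringcap 140 rect [ 480.7 -208.3] [16.2 39.2] 10.1 pca dir deg -77.2 mean [ 480.5 -211.4   69.1] z [64.4 69.1 73.2]
side cheeks 194 rect [ 480.  -208.2] [38.7 48.3] 10.1 pca dir deg -31.2 mean [ 474.9 -213.6   34.4] z [27.  35.1 39.9]
side rest 511 rect [ 480.  -209.1] [56.2 50.2] 10.6 pca dir deg -10.1 mean [ 476.9 -218.7   25.2] z [13.3 21.5 38.4]
side plate 1112 rect [544.8 144.8] [217.7  92.5] 24.0 pca dir deg 17.6 mean [565.  150.9  11.9] z [ 8.3 12.  15.2]
side peg+ 502 rect [571.4 154.3] [150.7  40. ] 18.4 pca dir deg 24.1 mean [576.9 154.6 133.4] z [113.8 134.2 148.5]
side posttop 124 rect [571.5 154.9] [151.9  25.9] 24.2 pca dir deg 24.5 mean [585.7 160.9 144.3] z [140.3 143.7 149.4]
[[502, 125, 135], [507, 128, 141], [514, 129, 128], [522, 133, 131], [530, 136, 134], [538, 136, 133], [541, 155, 142], [543, 152, 114], [545, 148, 116], [547, 145, 115], [549, 139, 110], [550, 134, 116], [552, 129, 125], [554, 127, 125], [556, 139, 141], [558, 150, 143], [
[... 1251 characters left out ...]
3], [510, 134, 139], [517, 141, 129], [523, 138, 135], [528, 137, 133], [535, 147, 133], [540, 150, 133], [541, 159, 134], [543, 154, 137], [545, 157, 119], [547, 151, 143], [549, 154, 144], [550, 139, 115], [551, 141, 139], [553, 134, 134], [555, 145, 142], [557, 148, 142], [560, 159, 136], [565, 163, 129], [567, 153, 132], [569, 158, 133], [572, 160, 148], [575, 152, 140], [577, 167, 137], [578, 165, 141], [582, 158, 140], [584, 168, 138], [586, 157, 134], [589, 155, 134], [593, 166, 143], [599, 175, 136], [605, 171, 134], [613, 187, 131], [616, 181, 138], [621, 175, 132], [622, 182, 149], [625, 180, 149], [628, 191, 146], [631, 177, 140], [632, 196, 146], [635, 194, 146], [639, 189, 151]]
```

Emit:
step_arm([
  [[-20,-22,0],-2],
  [[-60,-67,0],-5],
  [[-100,-111,0],-8],
  [[-140,-155,0],-11],
  [[-180,-200,0],-14],
  [[-220,-244,0],-17],
  [[-262,-291,0],-20],
  [[-304,-337,0],-23],
  [[-346,-384,0],-25.4],
  [[-388,-431,0],-25.4],
  [[-430,-477,30],-25.4],
  [[-465,-516,60],-25.4],
], claw=-1)

```text
clock: 2.0
eef_pos: [0.4445, -0.1319, 0.2469]
tool_rot: [-0.092, 0.996, -0.0, 0.002]
ft_force: [0.5, 0.4, 0.3]
grip_width: 0.0851
grasp_force: 0.0
```

```bash
cat >> m.py <<'E'
from scipy.spatial.transform import Rotation as Rn
def to(t,yaw=None):
    o=bot.get_obs();R=Rn.from_quat(o['tool_rot']);M=R.as_matrix()
    d=np.array(t)/1000-o['eef_pos'];y=np.degrees(np.arctan2(M[1,1],M[0,1]))
    print('t',round(float(o['clock']),2),'pos',np.round(o['eef_pos']*1000,1),'yawY',round(y,2),'tilt',np.round(M[:,2],3),'shift',np.round(M.T@d*1000,1),'turn',None if yaw is None else round(-(yaw-y),2),'F',np.round(o['ft_force'],1),'w',round(float(o['grip_width'])*1000,1),'g',round(float(o['grasp_force']),1))
E
python3 -c "
from m import *
to([481,-206,160],100.6)"
```

```text
t 2.0 pos [ 444.5 -131.9  246.9] yawY 100.57 tilt [ 0.003 -0.001 -1.   ] shift [-22.  -79.5  87. ] turn -0.03 F [0.5 0.4 0.3] w 85.1 g 0.0
```

Emit:
step_arm([
  [[-7,-26,20],0],
  [[-14,-52,45],0],
  [[-20,-72,70],0],
  [[-22,-79.5,87],0],
  [[-22,-79.5,87],0],
  [[-22,-79.5,87],0],
])

```text
clock: 2.75
eef_pos: [0.4797, -0.2031, 0.1605]
tool_rot: [-0.093, 0.996, -0.0, 0.0]
ft_force: [0.3, 0.2, 0.4]
grip_width: 0.0851
grasp_force: 0.0
```

```bash
python3 - <<'E'
from m import *
to([481,-206,100],100.6)
out=[]
for c in('side','top'):
    im,d=bot.camera(c);np.savez(c+'1.npz',im=im,d=d)
    u,v=(250,270) if c=='side' else (328,228)
    out.append(cv2.resize(im[v-50:v+50,u-50:u+50,::-1],None,fx=4,fy=4,interpolation=3))
    P,uv=world(c,d,np.ones((384,512),bool))
    R=P[(P[:,0]>.40)&(P[:,0]<.56)&(P[:,1]>-.30)&(P[:,1]<-.1)]
    fit(R,c+' fingers',.085,.14);fit(R,c+' ring',.045,.075)
cv2.imwrite('pics/c1.png',np.hstack(out))
E
```

```text
t 2.75 pos [ 479.7 -203.1  160.5] yawY 100.67 tilt [ 0.001 -0.    -1.   ] shift [-0.7 -3.1 60.5] turn 0.07 F [0.3 0.2 0.4] w 85.1 g 0.0
side fingers 189 rect [ 475.7 -208.8] [ 21.6 108.9] 15.2 pca dir deg -77.7 mean [ 474.9 -210.9  119.3] z [102.6 118.8 138.7]
side ring 204 rect [ 479.9 -208.8] [16.1 51.3] 12.0 pca dir deg -74.7 mean [ 479.2 -216.6   61.9] z [45.7 62.4 73.1]
top fingers 9 rect [ 464.3 -157.4] [ 7.5 13.1] 38.6 pca dir deg -52.1 mean [ 463.9 -156.3  119.5] z [108.  113.4 138. ]
top ring few 0
```

View pics/c1.png

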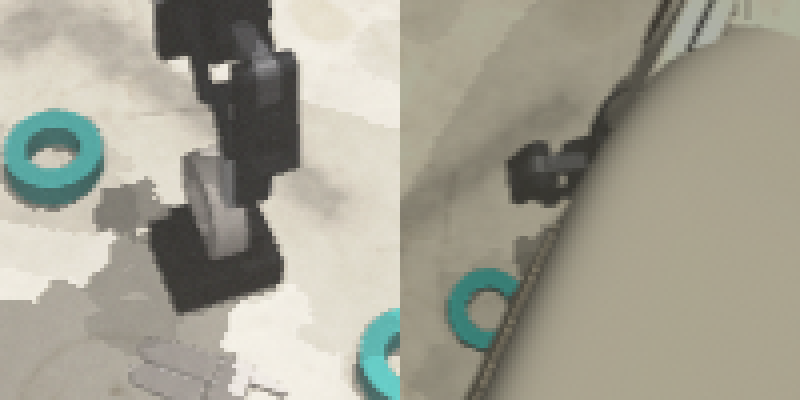

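Fingers sit astride the ring (side crop: finger at (255,130), ring at (215,205)). Descend and grip.

Emit:
step_arm([
  [[-1,-2,10],0],
  [[-1.5,-2.5,25],0],
  [[-1.5,-2.5,40],0],
  [[-1.5,-2.5,53],0],
  [[-1.5,-2.5,60],0],
  [[-1.5,-2.5,60],0],
])

```text
clock: 3.6
eef_pos: [0.4811, -0.2057, 0.0989]
tool_rot: [-0.093, 0.996, 0.0, -0.001]
ft_force: [-0.3, -0.4, 0.8]
grip_width: 0.0853
grasp_force: 0.0
```

Emit:
step_arm([
  [[0,0,0],0],
  [[0,0,0],0],
  [[0,0,0],0],
  [[0,0,0],0],
  [[0,0,0],0],
  [[0,0,0],0],
  [[0,0,0],0],
  [[0,0,0],0],
], claw=1)

```text
clock: 4.6
eef_pos: [0.4822, -0.2063, 0.1007]
tool_rot: [-0.093, 0.996, -0.001, 0.001]
ft_force: [-1.1, -0.7, 6.1]
grip_width: 0.0499
grasp_force: 62.2
```

```bash
python3 -c "
from m import *
to([481,-206,200],114.3)"
```

```text
t 4.6 pos [ 482.2 -206.3  100.7] yawY 100.62 tilt [ 0.002 -0.001 -1.   ] shift [  1.    0.3 -99.3] turn -13.68 F [-1.1 -0.7  6.1] w 49.9 g 62.2
```

Emit:
step_arm([
  [[0,0,-3],0],
  [[0,0,-10],0],
  [[0,0,-20],0],
  [[0,0,-32],0],
  [[0,0,-45],0],
  [[0,0,-60],0],
  [[0,0,-75],0],
  [[0,0,-90],0],
  [[0,0,-98],0],
  [[0,0,-100],0],
  [[0,0,-100],0],
])

```text
clock: 5.98
eef_pos: [0.4813, -0.2058, 0.1994]
tool_rot: [-0.093, 0.996, 0.0, -0.0]
ft_force: [-0.7, 0.4, -1.5]
grip_width: 0.05
grasp_force: 62.5
```

```bash
python3 - <<'E'
from m import *
to([420,90,220],114.3)
out=[]
for c in('side','top'):
    im,d=bot.camera(c);np.savez(c+'2.npz',im=im,d=d)
    for r in bot.trace('ring_c',c):
        P,_=world(c,d,r['pixels']);print(c,round(r['score'],2),np.round(r['uv']),np.round(np.median(P,0),3))
    P,uv=world(c,d,np.ones((384,512),bool))
    R=P[(P[:,0]>.40)&(P[:,0]<.56)&(P[:,1]>-.28)&(P[:,1]<-.14)]
    fit(R,c+' all',.1,.19)
    if c=='side': out.append(cv2.resize(im[140:290,180:330,::-1],None,fx=4,fy=4,interpolation=3))
cv2.imwrite('pics/c2.png',np.hstack(out))
E
```

```text
t 5.97 pos [ 481.3 -205.8  199.4] yawY 100.63 tilt [-0.001  0.    -1.   ] shift [  5.7 302.  -20.5] turn -13.67 F [-0.7  0.4 -1.5] w 50.0 g 62.5
side 0.96 [213. 259.] [ 0.406 -0.142  0.015]
side 0.62 [300. 310.] [ 0.56  -0.288  0.015]
side 0.48 [247. 234.] [ 0.472 -0.199  0.139]
side all 483 rect [ 479.1 -207.8] [ 24.8 117.5] 11.0 pca dir deg -74.7 mean [ 477.2 -222.3  159. ] z [125.2 158.  188.2]
top 0.55 [292. 254.] [ 0.412 -0.127  0.015]
top all 37 rect [ 466.5 -163. ] [11.6 25.8] 28.8 pca dir deg -49.4 mean [ 468.3 -166.4  177.6] z [142.3 180.9 188.4]
```

View pics/c2.png

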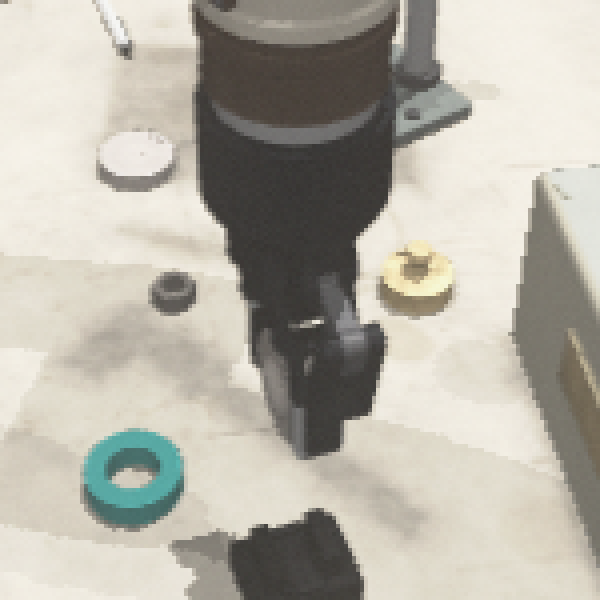

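Ring is in the jaws (crop (275,390)), rest empty at (300,560). While computing the hook's frame, I get the shift to a place in front of the tip.

```bash
python3 - <<'E'
from m import *
to([465,110,205],114.3)
from scipy.optimize import minimize
for c in('side','top'):
    z=np.load(c+'0.npz');P,uv=world(c,z['d'],np.ones((384,512),bool))
    P=P[(P[:,0]>.47)&(P[:,0]<.69)&(P[:,1]>.04)&(P[:,1]<.26)]*1000
    Q=P[(P[:,2]>6)&(P[:,2]<18)]
    # plate: best fit of 150x90 rectangle edges: try yaw/origin maximizing robust inside coverage
    best=None
    for a in np.arange(20,29,.25):
        u=np.array([np.cos(np.radians(a)),np.sin(np.radians(a))]);n=np.array([-u[1],u[0]])
        L=Q[:,:2]@u;N=Q[:,:2]@n
        for cl in np.arange(580,610,1.):
            for cn in np.arange(-115,-65,1.) if False else np.arange(-110,-60,1.):
                pass
        T=P[P[:,2]>112];s=T[:,:2]@n
        k=np.percentile(s,98)-np.percentile(s,2)
    for a in (23.5,24.3,25):
        u=np.array([np.cos(np.radians(a)),np.sin(np.radians(a))]);n=np.array([-u[1],u[0]])
        l=P[:,:2]@u;s=P[:,:2]@n
        T=P[:,2]>122;lo=l[T].min();print(c,a,'tip l',np.round(np.sort(l[T])[[0,3,8]],1),'post end',np.round(np.sort(l[T])[[-1,-4,-9]],1))
        for r0,r1 in((8,14),(14,20),(20,26),(26,32)):
            m=T&(l>lo+r0)&(l<lo+r1);
            if m.sum()>2:print('   peg',r0,m.sum(),'lat',np.round(np.percentile(s[m],[3,50,97]),1),'z',np.round(np.percentile(P[m,2],[3,50,97]),1),'lat of top z',np.round(np.mean(s[m][P[m,2]>np.percentile(P[m,2],70)]),1))
        m=(P[:,2]>143)&(l>lo+125);print('   posttop lat',np.round(np.percentile(s[m],[3,50,97]),1),'l',np.round(np.percentile(l[m],[3,50,97]),1))
        m=(P[:,2]>8)&(P[:,2]<16)&(l>lo+20)
        print('   plate lat',np.round(np.percentile(s[m],[1,3,97,99]),1),'l',np.round(np.percentile(l[m],[1,99]),1))
E
```

```text
t 6.17 pos [ 481.2 -205.7  199.1] yawY 100.63 tilt [-0.001  0.    -1.   ] shift [-42.3 313.3  -5.7] turn -13.67 F [-0.4  0.5 -1.9] w 49.7 g 62.5
side 23.5 tip l [509.9 510.  513.5] post end [661.7 659.5 656.7]
   peg 8 8 lat [-89.7 -88.  -83.7] z [128.5 133.5 135.9] lat of top z -86.5
   peg 14 8 lat [-89.6 -87.7 -83.9] z [127.4 132.6 135.8] lat of top z -86.4
   peg 20 10 lat [-90.  -87.8 -83.4] z [129.3 132.6 136.2] lat of top z -87.2
   peg 26 9 lat [-89.5 -87.5 -81.7] z [128.2 133.2 134.4] lat of top z -85.6
   posttop lat [-93.9 -83.9 -76.8] l [642.7 650.5 661. ]
   plate lat [-128.8 -127.7  -42.7  -40.8] l [531.3 663.2]
side 24.3 tip l [508.6 508.7 512.2] post end [660.6 658.2 655.5]
   peg 8 8 lat [-97.  -95.2 -91. ] z [128.5 133.5 135.9] lat of top z -93.8
   peg 14 8 lat [-96.9 -95.1 -91.2] z [127.4 132.6 135.8] lat of top z -93.7
   peg 20 10 lat [-97.5 -95.2 -90.9] z [129.3 132.6 136.2] lat of top z -94.6
   peg 26 9 lat [-97.1 -95.  -89.2] z [128.2 133.2 134.4] lat of top z -93.1
   posttop lat [-102.9  -93.   -86. ] l [641.4 649.2 659.7]
   plate lat [-136.8 -135.8  -50.
[... 1310 characters left out ...]
 -88.0
   peg 26 10 lat [-93.5 -89.6 -85.7] z [130.6 133.4 136.7] lat of top z -87.6
   posttop lat [-97.5 -88.9 -80.7] l [642.7 652.2 660.6]
   plate lat [-133.2 -131.8  -46.3  -44.8] l [531.6 664.7]
top 25 tip l [509.6 510.3 514. ] post end [660.6 658.5 657.5]
   peg 8 8 lat [-98.7 -95.4 -91.8] z [130.3 134.4 138.6] lat of top z -96.3
   peg 14 11 lat [-100.3  -96.4  -91.2] z [128.9 132.8 135.7] lat of top z -94.6
   peg 20 10 lat [-100.5  -95.3  -91.6] z [128.4 133.  135.9] lat of top z -94.5
   peg 26 10 lat [-100.   -96.2  -92.3] z [130.6 133.4 136.7] lat of top z -94.2
   posttop lat [-105.5  -96.8  -88.6] l [641.5 651.  659.5]
   plate lat [-140.5 -138.9  -53.6  -52.2] l [530.6 663.7]
```

Emit:
step_arm([
  [[-2,10,0],0],
  [[-5,30,0],-1],
  [[-10,60,0],-3],
  [[-15,95,0],-5],
  [[-21,130,0],-7],
  [[-26,165,0],-8],
  [[-32,200,0],-10],
  [[-37,235,0],-12],
  [[-43,270,0],-13],
  [[-47,297,0],-13.7],
  [[-49,310,3],-13.7],
  [[-49.8,315,6],-13.7],
])

```text
clock: 7.68
eef_pos: [0.4718, 0.1139, 0.1935]
tool_rot: [-0.212, 0.977, -0.0, -0.0]
ft_force: [-0.4, -0.2, -2.4]
grip_width: 0.0498
grasp_force: 62.5
```

Emit:
step_arm([
  [[0,0,1],0],
  [[0,0,2],0],
  [[0,0,3],0],
  [[0,0,3],0],
])

```text
clock: 8.18
eef_pos: [0.4724, 0.1125, 0.1907]
tool_rot: [-0.21, 0.978, -0.0, -0.0]
ft_force: [0.3, 0.2, -1.3]
grip_width: 0.0496
grasp_force: 62.5
```

```bash
python3 - <<'E'
from m import *
to([472,113,188],114.3)
im,d=bot.camera('side');np.savez('side3.npz',im=im,d=d)
it,dt=bot.camera('top');np.savez('top3.npz',im=it,d=dt)
P,uv=world('side',d,np.ones((384,512),bool));P=P*1000
a=np.radians(24.3);u=np.array([np.cos(a),np.sin(a)]);n=np.array([-u[1],u[0]])
l=P[:,:2]@u;s=P[:,:2]@n
g=im[uv[:,1],uv[:,0]].astype(int).sum(1)
m=(P[:,2]>100)&(P[:,2]<170)&(l>440)&(l<500)&(s>-160)&(s<-20)
for nm,k in(('all',m),('bright',m&(g>240))):
    print(nm,k.sum(),'l',np.round(np.percentile(l[k],[2,50,98]),1),'s',np.round(np.percentile(s[k],[2,50,98]),1),'z',np.round(np.percentile(P[k,2],[2,50,98]),1))
k=(P[:,2]>122)&(l>500)&(l<535)&(abs(s+92)<12);print('peg s',np.round(np.percentile(s[k],[3,50,97]),1),'z',np.round(np.percentile(P[k,2],[3,97]),1))
A=cv2.resize(im[80:200,170:320,::-1],None,fx=4,fy=4,interpolation=3);cv2.imwrite('pics/c3.png',A)
E
```

```text
t 8.18 pos [472.4 112.5 190.7] yawY 114.27 tilt [-0. -0. -1.] shift [0.1 0.6 2.7] turn -0.03 F [ 0.3  0.2 -1.3] w 49.6 g 62.5
all 385 l [463.4 467.9 482.5] s [-133.3  -94.   -62.4] z [115.6 145.5 169.1]
bright 242 l [463.8 467.2 482.6] s [-131.2  -93.6  -62.7] z [114.4 137.1 162.8]
peg s [-101.7  -94.4  -90.5] z [127.6 291.4]
```

View pics/c3.png

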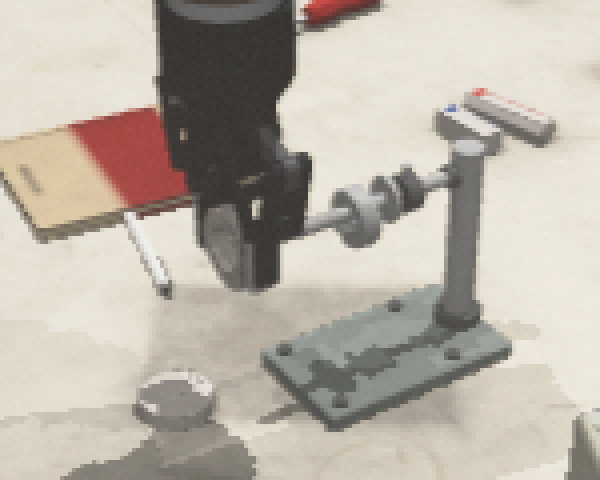

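The ring's face is at (222,243), the peg runs from (300,228) to the small ring at (355,215). Fit the ring's outline in the same camera frame as the peg.

```bash
python3 - <<'E'
from m import *
z=np.load('side3.npz');im,d=z['im'],z['d']
P,uv=world('side',d,np.ones((384,512),bool));P=P*1000
a=np.radians(24.3);u=np.array([np.cos(a),np.sin(a)]);n=np.array([-u[1],u[0]])
l=P[:,:2]@u;s=P[:,:2]@n
g=im[uv[:,1],uv[:,0]].astype(int)
W=(uv[:,0]>=215)&(uv[:,0]<=250)&(uv[:,1]>=122)&(uv[:,1]<=155)
G=np.full((384,512),-1);L=np.zeros((384,512));
L[uv[:,1],uv[:,0]]=l;S=np.zeros_like(L);S[uv[:,1],uv[:,0]]=s;Z=np.zeros_like(L);Z[uv[:,1],uv[:,0]]=P[:,2]
for r in range(124,154,2):print(r,' '.join('%3d/%3d'%(im[r,c].sum()/3,min(L[r,c],999)) for c in range(216,246,2)))
for r in range(124,154,4):print(r,' '.join('%4d,%3d'%(S[r,c],Z[r,c]) for c in range(216,246,3)))
E
```

```text
124  76/462  57/464  56/470  55/475  59/479  56/458  57/462  63/468 103/628  86/463  57/462  59/463  56/469  67/472  65/478
126  85/463  60/464  57/469  60/473  58/480  57/458  58/460  75/471  56/474  57/475  57/462  54/464  57/468  69/474  68/479
128  88/574  79/468  63/468  59/474  56/478  55/458  53/460  59/465  58/468  59/474  55/463  57/464  60/470  55/478  61/479
130  81/573  94/465  57/467  57/472  56/479  62/484  60/459  59/464  60/468 177/624  55/462  58/465  59/470  56/476  60/481
132 226/569 166/463  58/467 107/467 132/468 110/471  93/473  57/464  60/467 144/463  58/463  60/466  57/471  57/477  58/481
134 229/564 168/464  61/466 108/467 110/467 113/467 120/471  58/464  58/466 108/464  54/464  57/467  65/481  64/483  57/483
136 225/557 188/464  77/466 105/465 100/467 103/467 114/467  67/463  55/465  57/464  58/463  58/467  61/477  61/481  57/483
138 225/552 187/559  78/466 108/466 107/471 107/478  98/467  78/462  54/463  56/464  55/464  56/467  57/474  57/479  62/484
140 225/547 206/551  69/466 111/466 117/469 119/475 105/466  85/463  67/464  58/463  57/462  59/468 122/475 
[... 811 characters left out ...]
14,194 -144,211 -155,217 -159,217 -161,216
128  162,  9  -64,160  -66,158  -68,157 -121,190 -122,189 -123,187 -154,206 -156,205 -155,202
132  154,  0  -67,151  -79,156  -90,161  -96,163 -126,181 -141,190 -155,197 -155,194 -153,191
136  133,  1  -67,140  -80,146  -93,152 -106,159 -125,170 -140,179 -152,185 -144,176 -148,177
140  114,  0  -65,127  -76,132  -77,130 -106,149 -126,160 -141,169 -149,172 -146,167   66,  2
144   95,  0   91,  0  -77,121  -84,124  -83,120 -124,148 -130,150 -131,147   54,  1   51,  0
148   77,  0   73,  0   68,  0  -89,116 -103,124 -122,136 -130,139 -129,136   38,  0   32,  0
152   60, -1   55,  0   49,  0   44,  0 -105,114 -124,126 -124,123   25,  0   20,  0   14,  0
```

```bash
python3 - <<'E'
from m import *
from scipy.optimize import least_squares
z=np.load('side3.npz');im,d=z['im'],z['d']
P,uv=world('side',d,np.ones((384,512),bool));P=P*1000
a=np.radians(24.3);u=np.array([np.cos(a),np.sin(a)]);n=np.array([-u[1],u[0]])
l=P[:,:2]@u;s=P[:,:2]@n;g=im[uv[:,1],uv[:,0]].mean(1)
k=(l>463)&(l<482)&(s<-66)&(s>-112)&(P[:,2]<168)&(P[:,2]>105)&(g>90)&(g<160)&(uv[:,0]<232)
f=k&(l<468.6)
print(k.sum(),f.sum(),np.median(l[f]),'inner pts',np.round([s[k&~f].mean(),P[k&~f,2].mean()],1))
pc=np.array([0,0]);
s1,z1=s[f],P[f,2]
# hull edge points via angle bins about rough centre
def edge(c,fn):
    th=np.arctan2(z1-c[1],s1-c[0]);r=np.hypot(z1-c[1],s1-c[0]);E=[]
    for t in np.arange(-np.pi,np.pi,np.pi/12):
        m=(th>=t)&(th<t+np.pi/12)
        if m.sum()>=1:i=np.where(m)[0][fn(r[m])];E.append((s1[i],z1[i]))
    return np.array(E)
c=np.array([-92.,136.])
E=edge(c,np.argmax);print(np.round(E).astype(int).tolist());print(np.round(np.hypot(*(E-c).T),1))
r=least_squares(lambda q:np.hypot(E[:,0]-q[0],E[:,1]-q[1])-25.5,c,loss='soft_l1');print('outer',r.x.round(1),r.fun.round(1))
I=edge(c,np.argmin);print('inner',np.round(I).astype(int).tolist(),np.round(np.hypot(*(I-r.x).T),1))
E
```

```text
158 105 466.991858781635 inner pts [-86.8 136.3]
[[-111, 135], [-110, 126], [-109, 119], [-110, 117], [-100, 114], [-94, 111], [-89, 114], [-85, 114], [-82, 119], [-75, 123], [-67, 125], [-67, 134], [-67, 143], [-66, 145], [-73, 148], [-79, 157], [-84, 159], [-87, 160], [-97, 163], [-102, 160], [-109, 159], [-112, 154], [-111, 143], [-111, 141]]
[19.5 20.8 23.8 26.  23.3 25.5 22.5 22.6 20.3 21.  27.2 25.4 25.9 27.4
 22.5 24.3 24.3 24.6 27.2 25.6 28.6 26.9 19.9 20. ]
outer [-91.5 137.5] [-5.4 -3.6 -0.3  1.9 -0.6  1.5 -1.6 -1.6 -4.1 -3.9  2.  -0.4 -0.4  1.
 -4.1 -2.7 -2.7 -2.4  0.3 -1.1  2.2  0.7 -5.6 -5.3]
inner [[-110, 131], [-110, 129], [-104, 125], [-100, 123], [-97, 122], [-94, 122], [-90, 120], [-88, 124], [-85, 125], [-83, 127], [-79, 132], [-77, 133], [-80, 137], [-81, 140], [-81, 143], [-83, 147], [-87, 149], [-88, 153], [-96, 151], [-100, 151], [-104, 151], [-106, 146], [-107, 144], [-109, 136]] [19.4 20.7 17.7 16.9 16.8 15.6 17.1 14.  13.9 13.3 14.2 15.6 11.6 11.4
 12.2 13.2 12.7 15.7 14.2 16.  18.5 17.3 16.4 17.4]
```

Emit:
step_arm([
  [[-2,0.3,1.5],0],
  [[-5,0.5,2.5],0],
  [[-9,0.5,2.5],0],
  [[-13,0.5,2.5],0],
  [[-17,0.5,2.5],0],
  [[-20,0.5,2.5],0],
  [[-23,0.5,2.5],0],
  [[-26,0.5,2.5],0],
  [[-29,0.5,2.5],0],
  [[-32,0.5,2.5],0],
  [[-32,0.5,2.5],0],
])

```text
clock: 9.65
eef_pos: [0.5015, 0.1267, 0.1882]
tool_rot: [-0.211, 0.978, 0.0, 0.0]
ft_force: [-0.6, -0.1, -1.7]
grip_width: 0.0502
grasp_force: 62.5
```

```bash
python3 - <<'E'
from m import *
o=bot.get_obs();print(o['ft_torque'].round(2))
im,d=bot.camera('side');np.savez('side4.npz',im=im,d=d)
to([472,113,188],114.3)
cv2.imwrite('pics/c4.png',cv2.resize(im[95:170,200:300,::-1],None,fx=6,fy=6,interpolation=3))
E
```

```text
[-0.01  0.01  0.03]
t 9.7 pos [501.3 126.6 188.2] yawY 114.33 tilt [-0. -0. -1.] shift [32.3 -0.3  0.2] turn 0.03 F [ 0.2  0.7 -1.1] w 50.0 g 62.5
```

View pics/c4.png

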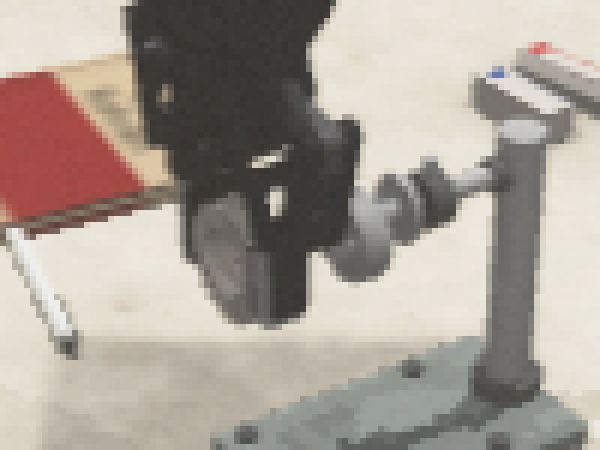

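No contact so far; the ring's face sits around the tip at (225,255). Continue past the bend.

Emit:
step_arm([
  [[-3,0,0],0],
  [[-6,0,0],0],
  [[-9,0,0],0],
  [[-12,0,0],0],
  [[-15,0,0],0],
  [[-18,0,0],0],
  [[-21,0,0],0],
  [[-24,0,0],0],
  [[-27,0,0],0],
  [[-29,0,0],0],
  [[-29,0,0],0],
])

```text
clock: 11.08
eef_pos: [0.5278, 0.1386, 0.1882]
tool_rot: [-0.211, 0.978, -0.0, 0.0]
ft_force: [-0.3, -1.6, -1.6]
grip_width: 0.0495
grasp_force: 62.5
```

```bash
python3 - <<'E'
from m import *
im,d=bot.camera('side');np.savez('side5.npz',im=im,d=d);it,dt=bot.camera('top');np.savez('top5.npz',im=it,d=dt)
to([472,113,188],114.3)
A=cv2.resize(im[95:170,210:310,::-1],None,fx=4,fy=4,interpolation=3);B=cv2.resize(it[145:220,140:240,::-1],None,fx=4,fy=4,interpolation=3)
cv2.imwrite('pics/c5.png',np.hstack([A,B]))
E
```

```text
t 11.18 pos [527.6 138.5 188.2] yawY 114.33 tilt [-0. -0. -1.] shift [61.2 -0.3  0.2] turn 0.03 F [ 0.6  0.3 -2.3] w 49.9 g 62.5
```

View pics/c5.png

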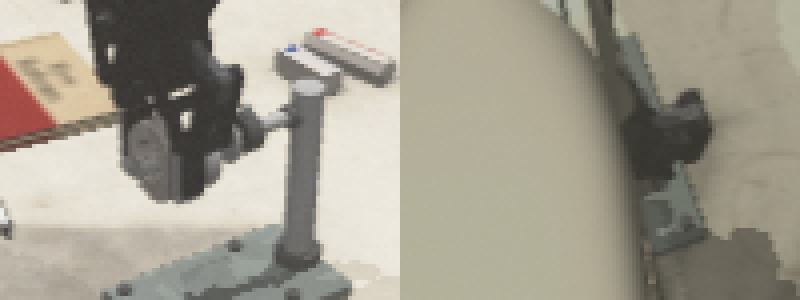

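The ring is around the peg (side crop (150,145)), no contact forces. Lower it gently, then advance to the small ring.

Emit:
step_arm([
  [[0,0,1.5],0],
  [[0,0,3],0],
  [[0,0,4.5],0],
  [[0,0,6],0],
  [[0,0,7.5],0],
  [[0,0,8],0],
  [[0,0,8],0],
])

```text
clock: 12.05
eef_pos: [0.5277, 0.1385, 0.1802]
tool_rot: [-0.211, 0.978, -0.0, -0.0]
ft_force: [0.2, -0.1, -2.1]
grip_width: 0.0499
grasp_force: 62.5
```

Emit:
step_arm([
  [[-2,0,0],0],
  [[-4,0,0],0],
  [[-6,0,0],0],
  [[-8,0,0],0],
  [[-10,0,0],0],
  [[-12,0,0],0],
  [[-14,0,0],0],
  [[-16,0,0],0],
  [[-18,0,0],0],
  [[-20,0,0],0],
  [[-20,0,0],0],
])

```text
clock: 13.42
eef_pos: [0.5462, 0.1469, 0.1802]
tool_rot: [-0.211, 0.978, 0.0, 0.0]
ft_force: [-0.3, 0.7, -2.1]
grip_width: 0.0494
grasp_force: 62.5
```

```bash
python3 - <<'E'
from m import *
im,d=bot.camera('side');np.savez('side6.npz',im=im,d=d)
to([472,113,188],114.3);o=bot.get_obs();print((o['ft_force'][:2]@[.911,.411]).round(2))
cv2.imwrite('pics/c6.png',cv2.resize(im[95:170,210:310,::-1],None,fx=6,fy=6,interpolation=3))
E
```

```text
t 13.47 pos [546.1 146.9 180.2] yawY 114.33 tilt [ 0.  0. -1.] shift [81.5 -0.3 -7.8] turn 0.03 F [-0.5  0.2 -1.2] w 49.7 g 62.5
-0.35
```

View pics/c6.png

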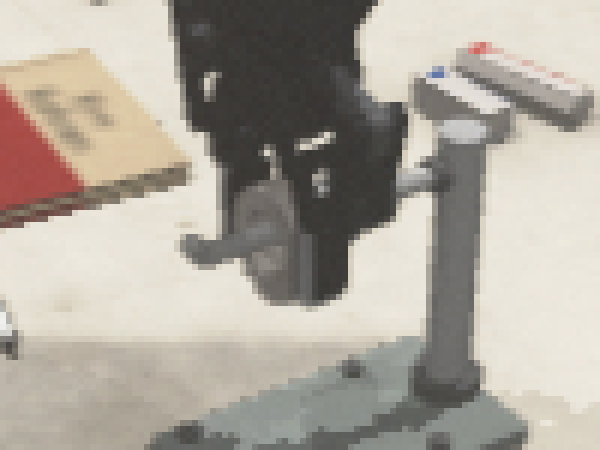

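The upturned tip is clearly visible in front of the ring at (195,250), so it is threaded. Now feel for the stop.

Emit:
step_arm([
  [[-1,0,0],0],
  [[-2,0,0],0],
  [[-3,0,0],0],
  [[-4,0,0],0],
  [[-4,0,0],0],
])

```text
clock: 14.1
eef_pos: [0.5497, 0.1485, 0.1802]
tool_rot: [-0.211, 0.978, 0.0, 0.0]
ft_force: [-0.8, -0.5, -2.1]
grip_width: 0.0496
grasp_force: 62.5
```

Emit:
step_arm([
  [[-1,0,0],0],
  [[-2,0,0],0],
  [[-3,0,0],0],
  [[-3,0,0],0],
])

```text
clock: 14.6
eef_pos: [0.5523, 0.1496, 0.1802]
tool_rot: [-0.211, 0.978, -0.0, -0.0]
ft_force: [-1.1, -0.5, -0.6]
grip_width: 0.0497
grasp_force: 62.5
```

Emit:
step_arm([
  [[-1,0,0],0],
  [[-2,0,0],0],
  [[-3,0,0],0],
  [[-3,0,0],0],
])

```text
clock: 15.1
eef_pos: [0.5546, 0.1507, 0.1801]
tool_rot: [-0.211, 0.978, -0.0, -0.001]
ft_force: [-4.4, -2.7, 0.5]
grip_width: 0.0497
grasp_force: 62.7
```

Emit:
step_arm([
  [[-0.7,0,0],0],
  [[-1.3,0,0],0],
  [[-1.3,0,0],0],
])

```text
clock: 15.48
eef_pos: [0.5558, 0.1512, 0.1801]
tool_rot: [-0.211, 0.978, -0.0, -0.001]
ft_force: [-3.9, -3.0, 0.4]
grip_width: 0.0504
grasp_force: 62.7
```

Emit:
step_arm([
  [[0,0,0],0],
  [[0,0,0],0],
])

```text
clock: 15.72
eef_pos: [0.5558, 0.1512, 0.1801]
tool_rot: [-0.211, 0.978, -0.0, -0.001]
ft_force: [-5.1, -2.7, 0.0]
grip_width: 0.0498
grasp_force: 62.7
```

Emit:
step_arm([
  [[0,0,0],0],
  [[0,0,0],0],
])

```text
clock: 15.98
eef_pos: [0.5558, 0.1512, 0.1801]
tool_rot: [-0.211, 0.978, -0.0, -0.001]
ft_force: [-3.9, -2.2, 1.1]
grip_width: 0.0498
grasp_force: 62.7
```

Emit:
step_arm([
  [[0,0,0],0],
  [[0,0,0],0],
])

```text
clock: 16.23
eef_pos: [0.5557, 0.1512, 0.1801]
tool_rot: [-0.211, 0.978, -0.0, -0.001]
ft_force: [-5.0, -2.8, 0.4]
grip_width: 0.0501
grasp_force: 62.7
```

Emit:
step_arm([
  [[-0.6,0,0],0],
  [[-1.2,0,0],0],
  [[-1.2,0,0],0],
  [[-1.2,0,0],0],
  [[-1.2,0,0],0],
  [[-1.2,0,0],0],
  [[-1.2,0,0],0],
])

```text
clock: 17.1
eef_pos: [0.5565, 0.1516, 0.1801]
tool_rot: [-0.211, 0.978, -0.0, -0.001]
ft_force: [-5.5, -3.0, 1.6]
grip_width: 0.0496
grasp_force: 62.8
```

Emit:
step_arm([
  [[1,0,0],0],
  [[2,0,0],0],
  [[3,0,0],0],
  [[3.5,0,0],0],
  [[4,0,0],0],
  [[4,0,0],0],
])

```text
clock: 17.85
eef_pos: [0.5538, 0.1504, 0.1802]
tool_rot: [-0.211, 0.978, 0.0, 0.0]
ft_force: [-1.1, -1.4, -2.4]
grip_width: 0.0498
grasp_force: 62.5
```

Emit:
step_arm([
  [[0.5,0,0],0],
  [[1,0,0],0],
  [[1,0,0],0],
])

```text
clock: 18.23
eef_pos: [0.553, 0.15, 0.1804]
tool_rot: [-0.211, 0.978, 0.0, 0.0]
ft_force: [-0.8, -0.5, -1.6]
grip_width: 0.0496
grasp_force: 62.5
```

Emit:
step_arm([
  [[0,0,0.5],0],
  [[0,0,1],0],
  [[0,0,1.5],0],
  [[0,0,1.5],0],
])

```text
clock: 18.73
eef_pos: [0.5529, 0.15, 0.1787]
tool_rot: [-0.211, 0.978, 0.0, 0.0]
ft_force: [0.2, -0.6, -2.2]
grip_width: 0.0496
grasp_force: 62.5
```

Emit:
step_arm([
  [[0,0,0.5],0],
  [[0,0,1],0],
  [[0,0,1],0],
])

```text
clock: 19.1
eef_pos: [0.5528, 0.1499, 0.1776]
tool_rot: [-0.211, 0.978, 0.0, -0.0]
ft_force: [-0.2, -0.6, -2.1]
grip_width: 0.0495
grasp_force: 62.5
```

Emit:
step_arm([
  [[0,0,0.5],0],
  [[0,0,1],0],
  [[0,0,1],0],
])

```text
clock: 19.48
eef_pos: [0.5528, 0.1499, 0.1769]
tool_rot: [-0.211, 0.978, 0.0, 0.0]
ft_force: [0.2, -1.1, -0.7]
grip_width: 0.0501
grasp_force: 62.6
```

Emit:
step_arm([
  [[0,0,0.5],0],
  [[0,0,0.8],0],
  [[0,0,0.8],0],
])

```text
clock: 19.85
eef_pos: [0.5528, 0.1499, 0.1767]
tool_rot: [-0.211, 0.978, 0.0, 0.0]
ft_force: [-3.7, -0.2, 5.4]
grip_width: 0.0495
grasp_force: 63.2
```

Emit:
step_arm([
  [[0,0,-0.4],0],
  [[0,0,-0.8],0],
  [[0,0,-0.8],0],
])

```text
clock: 20.23
eef_pos: [0.5529, 0.1499, 0.1767]
tool_rot: [-0.211, 0.978, -0.0, 0.0]
ft_force: [-2.1, 0.2, 3.2]
grip_width: 0.0496
grasp_force: 62.9
```

Emit:
step_arm([
  [[0,0,0],0],
  [[0,0,0],0],
  [[0,0,0],0],
  [[0,0,0],0],
], claw=-0.4)

```text
clock: 20.72
eef_pos: [0.5528, 0.1499, 0.1766]
tool_rot: [-0.211, 0.978, 0.0, -0.0]
ft_force: [-1.4, 0.7, -0.5]
grip_width: 0.0599
grasp_force: 0.0
```

Emit:
step_arm([
  [[0,0,0],0],
  [[0,0,0],0],
  [[0,0,0],0],
  [[0,0,0],0],
], claw=-1)

```text
clock: 21.22
eef_pos: [0.5528, 0.1499, 0.1767]
tool_rot: [-0.211, 0.978, 0.0, 0.0]
ft_force: [0.4, 0.3, 1.2]
grip_width: 0.0855
grasp_force: 0.0
```

```bash
python3 - <<'E'
from m import *
im,d=bot.camera('side');np.savez('side7.npz',im=im,d=d)
to([472,113,188],114.3)
cv2.imwrite('pics/c7.png',cv2.resize(im[95:170,210:310,::-1],None,fx=6,fy=6,interpolation=3))
E
```

```text
t 21.27 pos [552.8 149.9 176.7] yawY 114.33 tilt [ 0.  0. -1.] shift [ 88.8  -0.3 -11.3] turn 0.03 F [ 0.1  0.  -0.1] w 85.2 g 0.0
```

View pics/c7.png

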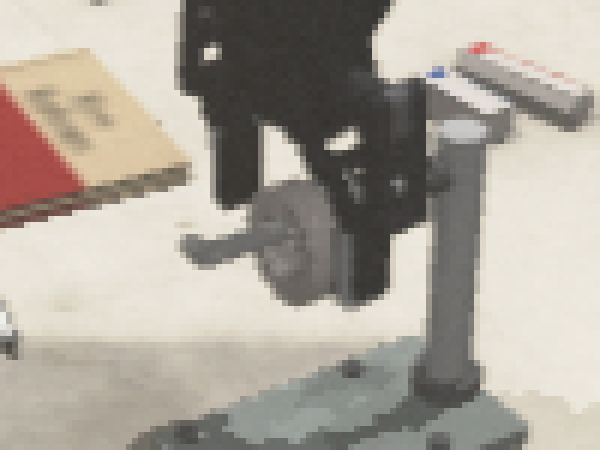

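The ring hangs at (290,245), jaws open and clear of it. Raise straight up and check.

Emit:
step_arm([
  [[0,0,-3],0],
  [[0,0,-10],0],
  [[0,0,-22],0],
  [[0,0,-40],0],
  [[0,0,-60],0],
  [[0,0,-85],0],
  [[30,0,-110],0],
  [[70,0,-130],0],
  [[110,0,-140],0],
  [[140,0,-145],0],
  [[150,0,-145],0],
  [[150,0,-145],0],
])

```text
clock: 22.78
eef_pos: [0.4163, 0.0881, 0.3224]
tool_rot: [-0.211, 0.978, 0.0, 0.001]
ft_force: [0.7, 0.2, -0.9]
grip_width: 0.0854
grasp_force: 0.0
```

```bash
python3 - <<'E'
from m import *
im,d=bot.camera('side');it,dt=bot.camera('top')
to([472,113,188],114.3)
A=cv2.resize(im[95:170,210:310,::-1],None,fx=5,fy=5,interpolation=3)
cv2.imwrite('pics/c8.png',A)
a=np.radians(24.3);u=np.array([np.cos(a),np.sin(a)]);n=np.array([-u[1],u[0]])
P,uv=world('side',d,np.ones((384,512),bool));P=P*1000;l=P[:,:2]@u-591;s=P[:,:2]@n+93.6
k=(abs(s)<30)&(P[:,2]>90)&(P[:,2]<160)
for x in range(-90,10,4):
    m=k&(l>x)&(l<=x+4)
    if m.sum():print(x,m.sum(),'s',np.round([s[m].min(),s[m].max()]),'z',np.round([P[m,2].min(),P[m,2].max()]))
E
```

```text
t 22.88 pos [416.9  88.4 321.8] yawY 114.33 tilt [ 0.001  0.    -1.   ] shift [-60.2  -0.2 133.8] turn 0.03 F [ 0.3 -1.2 -0.1] w 85.5 g 0.0
-86 1 s [-1. -1.] z [137. 137.]
-82 10 s [-4.  4.] z [137. 142.]
-78 8 s [-2.  4.] z [128. 142.]
-74 6 s [-4. -2.] z [128. 137.]
-70 6 s [-5.  5.] z [131. 136.]
-66 4 s [-3.  2.] z [129. 135.]
-62 8 s [-4.  4.] z [129. 135.]
-58 5 s [-3.  3.] z [127. 133.]
-54 5 s [-3.  2.] z [128. 136.]
-50 8 s [-3.  4.] z [127. 135.]
-46 5 s [-3.  1.] z [130. 136.]
-42 4 s [-2.  5.] z [128. 133.]
-38 116 s [-25.  26.] z [ 98. 148.]
-34 40 s [-24.  19.] z [ 98. 149.]
-30 39 s [-26.  16.] z [105. 149.]
-26 32 s [-25.  16.] z [108. 147.]
-22 20 s [-23.  13.] z [107. 147.]
-18 13 s [-18.   5.] z [124. 145.]
-14 24 s [-18.   8.] z [116. 146.]
-10 20 s [-18.   8.] z [115. 147.]
-6 16 s [-13.   9.] z [127. 146.]
2 15 s [-10.   8.] z [127. 145.]
6 20 s [-10.   8.] z [122. 149.]
```

View pics/c8.png

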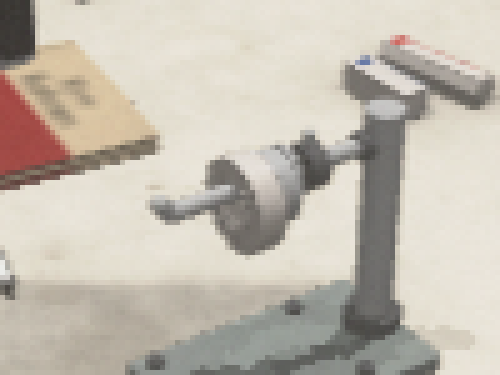

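```bash
python3 - <<'E'
from m import *
im,d=bot.camera('side');it,dt=bot.camera('top')
A=cv2.resize(im[115:150,240:285,::-1],None,fx=9,fy=9,interpolation=2);B=cv2.resize(it[160:195,168:212,::-1],None,fx=9,fy=9,interpolation=2)
cv2.imwrite('pics/c9.png',np.hstack([A,B]))
a=np.radians(24.3);u=np.array([np.cos(a),np.sin(a)]);n=np.array([-u[1],u[0]])
for c,dd,off in(('side',d,93.6),('top',dt,89.3)):
    P,uv=world(c,dd,np.ones((384,512),bool));P=P*1000;l=P[:,:2]@u-591;s=P[:,:2]@n+off
    k=(abs(s)<8 if c=='top' else (s>-22)&(s<-11))&(P[:,2]>105)&(P[:,2]<165)&(l>-42)&(l<15)
    i=np.argsort(l[k]);print(c,' '.join('%.0f:%.0f'%t for t in zip(l[k][i],P[k,2][i])))
E
```

```text
side -36:106 -36:123 -36:137 -36:114 -36:109 -36:117 -36:108 -36:138 -36:126 -36:129 -36:133 -36:131 -35:140 -35:128 -35:113 -35:134 -35:131 -35:117 -35:119 -35:142 -35:121 -35:113 -35:124 -35:144 -34:109 -34:138 -34:139 -34:109 -34:135 -34:130 -34:115 -33:139 -33:110 -33:133 -32:129 -32:145 -32:144 -32:135 -32:137 -32:141 -31:139 -30:141 -29:143 -29:134 -28:135 -28:106 -27:140 -27:137 -27:141 -27:110 -27:143 -26:136 -26:113 -26:130 -25:144 -25:137 -25:140 -24:139 -24:141 -23:132 -23:109 -23:144 -22:143 -22:139 -21:129 -21:111 -20:133 -19:139 -18:134 -17:140 -17:136 -16:128 -15:133 -15:124 -14:121 -14:130 -14:136 -14:139 -13:137 -13:134 -13:116 -12:129 -11:126 -11:123 -11:134 -11:131 -10:119 -10:116 -9:131 -9:135 -9:141 -8:133 -8:125 -8:122 -8:119 -8:127 -7:135 -5:139 -5:135 -2:135 -2:126 -2:132 -2:129 4:135 10:134 11:130
top
```

View pics/c9.png

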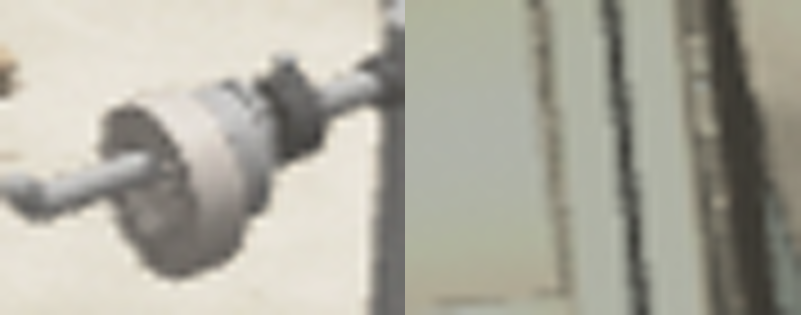

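The last close-up shows the large ring at (170,180) with the small ring directly behind it at (250,150). There is no visible gap, and the disc is behind at (290,110). The rim depths agree: ring from −36 to −20 mm, small ring from −21 to −7 mm. Hand in.

```bash
python3 -c "
from workcell import bot
print(bot.job_done())"
```

```text
the job is handed in; nothing more can be done
None
```

The job is handed in, but the interface gave no verdict. By the camera, the ring gauge hangs in front of the small ring with no visible gap, after a press of about 5 to 6 N (wrist reading) held for over half a second, and the gripper is clear of the hook.

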